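# Lock the bench hold-down with the long T-key

## Task

Lock the hold-down on the bench: take the long T-key from the wooden rack, lower it down the tube until its socket sits fully over the square stem at the bottom, and turn it clockwise (seen from above) to the stop, so that the clamp finger swings over the aluminium strip. Let go and leave the key standing in the tube; leave the short key in the rack.

Things in the scene. Friction and masses are not known exactly. Their poses are not given: they have to be found in the camera images.
- long_key_grip (a point): Long steel T-key, 0.3 kg, upright in either pocket (24 mm deep) of a wooden rack 32 mm high. Point: centre of its crossbar, 140 mm above the rim of the socket at its foot. Crossbar 110 mm along x, 14 mm thick along y (grip its middle), 22 mm high; z up the 16 mm shank. Square socket 37 mm outside, 29 mm inside, 36 mm deep, sides parallel to x and y.
- short_key_grip (a point): The short T-key in the rack's other pocket, 110 mm from the long one: same crossbar and socket, but its crossbar centre (this point) is only 70 mm above the rim. Too short to reach the stem; leave it alone.
- shaft_mouth (a point): Centre of the open top of the hold-down's upright grey tube, 130 mm above the bench; z up, x and y parallel to its square base plate (140 mm, fixed). Bore 72 mm, flared to 88 mm at the mouth; flat floor 92 mm below this point. With the key fully down its rim stands on that floor and its crossbar centre is 48 mm above this point. The strip lies on the plate at -x, +y.
- stem (a joint): Square steel stem on the tube's axis, 24 mm wide, tapered to 8 mm at its top, 62 mm below the mouth. Value: rad clockwise from above; 0 = sides parallel to the base plate, stop at 1.05; starts 0 to 0.15. Friction 0.06 N m, stays where left. The loose socket turns 0.24 rad before it drives the stem. The clamp finger below is part of it: near -x at the start, over the strip at the stop.

How it is judged:
On the way, in this order (a step that is already met when the one before it is completed fails the run):
1. the long key is down the tube with its socket over the stem, not yet turned (z of long_key_grip in the frame of shaft_mouth below 0.058 m and horizontal distance between long_key_grip and shaft_mouth below 0.03 m and value of joint stem below 0.6 rad), for 0.1 s.
2. the key, still on the stem, has turned it to its stop (z of long_key_grip in the frame of shaft_mouth below 0.06 m and value of joint stem above 0.85 rad), for 0.1 s.
At the end, for the whole second after the job is handed in: The stem is turned to within 0.2 rad of its stop (past 0.85 rad); the long key stands in the tube on the stem, its crossbar no more than 12 mm above the fully down height, within 35 mm of the tube's axis and within 14 degrees of upright (all of step 2 and horizontal distance between long_key_grip and shaft_mouth below 0.035 m and angle between long_key_grip's own z axis and vertical below 0.25 rad); the robot touches nothing.
It fails at once if the short key is moved by more than 40 mm (distance of short_key_grip from where it was at the start of the episode above 0.04 m).
It also fails if it takes over 45 s, if anything falls off the work surface, if the arm or the gripper's body presses on something with over 40 N, if the wrist force passes 120 N, or if a joint passes its speed limit or range.

## Robot

A 6-joint arm with a two-finger parallel gripper is mounted at the origin on the work surface; the furniture and walls round the work are solid. World frame = base frame: x ahead of the robot, y to its left, z up, the work surface at z = 0. Lengths are in m, angles in rad, forces in N, time in s.
With the tool pointing down it reaches from about 0.425 to 0.95 m from the base axis. Payload 3.5 kg.
Tool frame: the origin (TCP) lies midway between the tips of the shut fingers; the grasp point (between the pads) lies 19 mm behind it; z points along the fingers, y is the line along which they close (so a half turn about z gives the same grasp; the last joint's range is limited). The gripper opens to 85 mm and grips with 20 to 120 N. Pads are 22 mm wide; open, the fingers measure 114 mm over their backs; the gripper's body (76 mm by 85 mm) begins 54 mm behind the grasp point. The pads swing forward as they close: fully open they stand 13 mm farther back than shut.
Start: joints at [-1.396, 0.286, 1.577, -0, 1.279, -0.15], TCP at [0.215, -0.64, 0.231] pointing down, gripper open.
Joint ranges: [-2.77, 2.77], [-0.9, 2.22], [0.21, 2.48], [-1.53, 4.67], [0.24, 2.81], [-2.84, 2.84]. Speed limits (rad/s): [2.79, 2.79, 3.14, 3.14, 3.14, 3.14].

## Interface

Orientations are given as a unit quaternion [x, y, z, w].
In Python, from plant import ctrl gives the robot as it stands. The module is installed in compiled form; this text tells all that it offers.
- The arm moves only by the shell command python3 -m inch 'ROWS' [FORCE]. ROWS is JSON, a list of rows, each a list of 5 numbers: the closure, from 0 (fully open) to 1 (shut), then the shift along the tool's x, y, z in m, then the turn about the tool's z in degrees. A call has 1 to 5 rows; each row is the pose to reach, as a shift and turn from the pose commanded when the call began, along the tool's axes at that moment; what a row does not reach only later rows make up. A row lasts 1/12 s, in which the tool goes at most 41.7 mm and 7.16 degrees, less where a joint would pass 70% of its speed; a pose out of reach is approached as far as the arm can. A call with a gripper value outside its range is refused whole. The fingers move at their own pace and stop on an object; FORCE is the grip in N (left out, the last holds). Time passes only in rows, so rows that repeat a pose let the fingers close. It gives the time, the measured TCP pose, the force, the opening and the grip force at its end, in the units of the state.
- ctrl.get_state(): the state, without advancing time (a new reading comes with each control period).
- ctrl.read_camera(name): name is "side" or "top"; returns a dict with "pixels" (480x640x3 uint8, red, green, blue), "depth" (480x640 float32, m along the optical axis (not along the pixel's ray), 0 where there is no reading), "fx", "fy", "cx", "cy" (pixels), "xyz" and "rotation" of the camera in the world. Camera axes: x right, y down, z forward; pixel columns grow to the right and rows downward; lengths in m; the calibration is good to about 2 mm. A picture is of the moment at which its call begins.
- ctrl.sign_off(): hands the job in; it is judged then, once.
Trained networks look in a picture, given as the dict that the camera call returned (one of the last four; its "shot" number tells which), for a name from the list of things; names that differ only in an ending like _2 or _b are one class to them, and where a whole thing is asked for, a point or a joint stands for the part that bears it (a point fixed in the world has none). Each returns a list of dicts, best first, with "score" (0 to 1); they miss things now and then, are a little off and sometimes report something else, mostly with a low value. They report only what shows in the picture. A call takes as long as a camera call.
- ctrl.spot_in(query, picture): "at" ([column, row] in pixels, amid what is visible of it).
- ctrl.tip_of(query, picture): "at" ([column, row] in pixels: a listed point, or the origin of a listed thing).
The state is a dict: "time": time; "qpos": joint angles; "dq": joint speeds; "joint_efforts": joint torques, N m; "eef_pos": TCP position; "tcp_rot": TCP orientation; "contact_force": force on the tool from outside, world axes, zero at the start; "wrist_torque": the same for the moment, N m; "opening": opening from 0.0 (shut) to 1.0 (fully open); "finger_force": force on a finger pad.
Only numpy, scipy, OpenCV 4.12 (cv2) and the standard library are available. Lean on these libraries where they do the work, as an engineer would, in place of code of your own. Each camera call takes 0.05 s, during which the arm holds its last target. There are 200 camera calls.

## Working session

There is one attempt and no reset: what is moved stays moved. The work goes in short steps, Python scripts to look and compute and a shell command to move; the robot and the scene stay as the last step left them, time stands still between calls to the robot, and variables do not carry over. Pictures are saved under pics/ and viewed, at most 10 in all, crops included, and the job is handed in when it is done.

```bash
mkdir -p pics; cat > h.py <<'E'
import numpy as np, cv2
from plant import ctrl
from scipy.spatial.transform import Rotation as R
def rot(c):
    r=np.array(c["rotation"]); return r if r.shape==(3,3) else R.from_quat(r).as_matrix()
def cloud(c):
    d=c["depth"]; v,u=np.mgrid[:480,:640]
    p=np.stack([(u-c["cx"])/c["fx"]*d,(v-c["cy"])/c["fy"]*d,d],-1)
    w=p@rot(c).T+np.array(c["xyz"]); w[d==0]=np.nan; return w
def ray(c,uv,z):
    r=rot(c)@np.array([(uv[0]-c["cx"])/c["fx"],(uv[1]-c["cy"])/c["fy"],1]); o=np.array(c["xyz"])
    return o+r*(z-o[2])/r[2]
def save(c,n): cv2.imwrite(f"pics/{n}.png",c["pixels"][:,:,::-1])
def tool(): 
    s=ctrl.get_state(); return np.array(s["eef_pos"]),R.from_quat(s["tcp_rot"])
E
python3 - <<'E'
from h import *
np.set_printoptions(precision=3,suppress=True)
for n in("top","side"):
    c=ctrl.read_camera(n); save(c,n+"0"); w=cloud(c)
    print(n,c["xyz"],rot(c).ravel())
    for q in("long_key_grip","short_key_grip","shaft_mouth","stem"):
        for f in(ctrl.tip_of,ctrl.spot_in):
            try:
                for r in f(q,c)[:2]:
                    a=r["at"]; print(q,f.__name__,np.round(a),round(r["score"],2),w[int(a[1]),int(a[0])])
            except Exception as e: print(q,e)
p,r=tool(); print(p,r.as_matrix())
print(ctrl.get_state()["time"])
E
```

```text
top [0.323 0.107 0.999] [-0.004 -0.995  0.102 -1.     0.003 -0.005  0.005 -0.102 -0.995]
long_key_grip call [246. 226.] 0.65 [0.429 0.216 0.159]
long_key_grip call [247. 231.] 0.74 [0.42  0.215 0.157]
short_key_grip call [193. 245.] 0.63 [0.401 0.327 0.092]
short_key_grip call [194. 247.] 0.65 [0.398 0.323 0.092]
shaft_mouth call [391. 231.] 0.59 [ 0.433 -0.059  0.056]
stem it knows: long_key_grip, shaft_mouth, short_key_grip
stem call [401. 228.] 0.77 [ 0.437 -0.078  0.059]
side [ 0.373 -0.606  0.569] [ 0.998 -0.026  0.065 -0.068 -0.541  0.838  0.013 -0.841 -0.542]
long_key_grip call [313. 186.] 0.7 [0.423 0.213 0.146]
long_key_grip call [313. 190.] 0.72 [0.421 0.21  0.139]
short_key_grip call [300. 193.] 0.8 [0.401 0.321 0.071]
short_key_grip call [297. 200.] 0.74 [0.394 0.317 0.056]
shaft_mouth call [341. 280.] 0.55 [ 0.452 -0.033  0.107]
shaft_mouth call [332. 326.] 0.57 [ 0.432 -0.107  0.081]
stem it knows: long_key_grip, shaft_mouth, short_key_grip
stem call [303. 346.] 0.55 [ 0.391 -0.094  0.026]
[ 0.215 -0.64   0.231] [[ 0.948  0.319 -0.   ]
 [ 0.319 -0.948 -0.   ]
 [-0.     0.    -1.   ]]
0.8
```

View pics/top0.png

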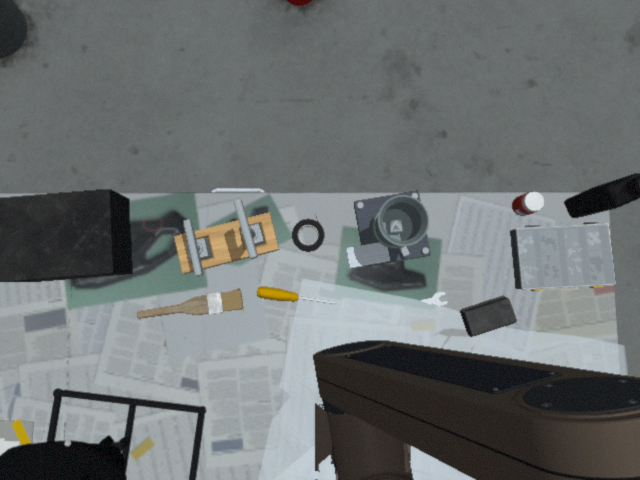

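View pics/side0.png

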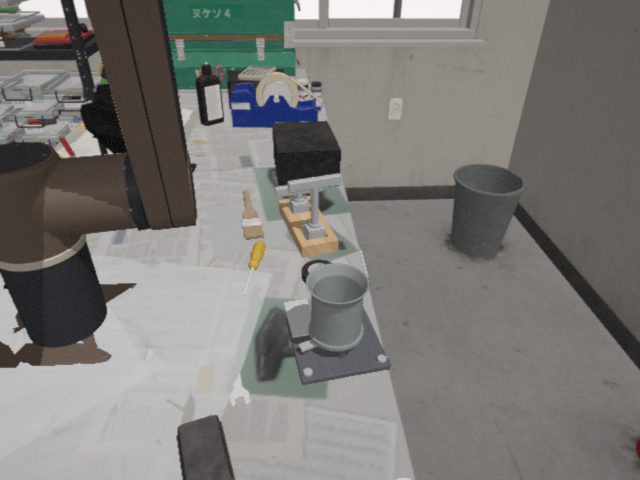

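```bash
python3 - <<'E'
from h import *
np.set_printoptions(precision=4,suppress=True)
c=ctrl.read_camera("top"); w=cloud(c); z=w[...,2]
def box(x0,x1,y0,y1,z0,z1): 
    m=(w[...,0]>x0)&(w[...,0]<x1)&(w[...,1]>y0)&(w[...,1]<y1)&(z>z0)&(z<z1); return w[m]
k=box(.33,.5,.12,.29,.125,.19)
print("long",len(k),np.median(k[:,2]),cv2.minAreaRect(k[:,:2].astype(np.float32)*1000))
k=box(.3,.5,.25,.42,.075,.12)
print("short",len(k),np.median(k[:,2]),cv2.minAreaRect(k[:,:2].astype(np.float32)*1000))
k=box(.33,.55,-.17,.05,.122,.14)
print("rim",len(k),cv2.minEnclosingCircle(k[:,:2].astype(np.float32)*1000),k.min(0),k.max(0))
if len(k)>5: print(cv2.fitEllipse(k[:,:2].astype(np.float32)*1000))
k=box(.3,.57,-.2,.1,.004,.025)
print("plate",len(k),cv2.minAreaRect(k[:,:2].astype(np.float32)*1000),np.median(k[:,2]))
k=box(.38,.5,-.12,-.02,.03,.085); print("stem",len(k),k[k[:,2]>.055].mean(0))
E
```

```text
long 535 0.1586304059426904 ((426.38287353515625, 218.03057861328125), (109.71864318847656, 15.222652435302734), 16.83269691467285)
short 480 0.08850089862942989 ((398.47003173828125, 327.8328552246094), (109.84215545654297, 14.662508964538574), 13.74267292022705)
rim 646 ((443.19744873046875, -69.1868667602539), 47.908565521240234) [ 0.3967 -0.115   0.122 ] [ 0.4898 -0.0217  0.1344]
((443.24005126953125, -68.29365539550781), (87.36893463134766, 87.94135284423828), 5.813989162445068)
plate 5501 ((411.2737121582031, -50.295318603515625), (221.87933349609375, 299.87603759765625), 0.3068618178367615) 0.00965000057269727
stem 1226 [ 0.4453 -0.072   0.0672]
```

The pictures agree with the networks: in the top view the long key's crossbar is at (246,226), the short key's at (193,245), and the tube mouth at (402,220). The finger and strip lie towards world -x/+y, near (370,258). I'll go round in an arc to above the long key.

```bash
m='python3 -m inch'
python3 -m inch '[[0,0.131,-0.093,-0.01,0],[0,0.131,-0.093,-0.01,0],[0,0.131,-0.093,-0.01,0],[0,0.131,-0.093,-0.01,0],[0,0.131,-0.093,-0.01,0]]' >/dev/null
python3 -m inch '[[0,0.131,-0.093,-0.01,0],[0,0.131,-0.093,-0.01,0],[0,0.131,-0.093,-0.01,0],[0,0.131,-0.093,-0.01,0],[0,0.131,-0.093,-0.01,0]]' >/dev/null
python3 -m inch '[[0,0.131,-0.093,-0.01,0],[0,0.131,-0.093,-0.01,0],[0,0.131,-0.093,-0.01,0],[0,0.131,-0.093,-0.01,0],[0,0.131,-0.093,-0.01,0]]'
python3 -m inch '[[0,0.026,-0.156,0,0],[0,0.026,-0.156,0,0],[0,0.026,-0.156,0,0],[0,0.026,-0.156,0,0],[0,0.026,-0.156,0,0]]' >/dev/null
python3 -m inch '[[0,0.026,-0.156,0,0],[0,0.026,-0.156,0,0],[0,0.026,-0.156,0,0],[0,0.026,-0.156,0,0],[0,0.026,-0.156,0,0]]' >/dev/null
python3 -m inch '[[0,0.026,-0.156,0,2],[0,0.026,-0.156,0,2],[0,0.026,-0.156,0,2],[0,0.026,-0.156,0,2],[0,0.026,-0.156,0,2]]'
cat > d.py <<'E'
import sys
from h import *
p,r=tool(); t=np.array([float(a) for a in sys.argv[1:4]])
print("tcp",p.round(4),"yaw",np.degrees(np.arctan2(*r.as_matrix()[[1,0],0])).round(1),"need",r.inv().apply(t-p).round(4))
s=ctrl.get_state();print("F",np.round(s["contact_force"],1),"open",round(s["opening"],3),"grip",s["finger_force"],"t",s["time"],"q",np.round(s["qpos"],2))
E
python3 d.py .4265 .218 .133
```

```text
time: 2.1
eef_pos: [0.5016, -0.2463, 0.2622]
tcp_rot: [0.986, 0.164, 0.001, -0.0]
contact_force: [-1.1, 0.4, 0.4]
opening: 0.999
finger_force: 0.0
time: 3.35
eef_pos: [0.4232, 0.2216, 0.2615]
tcp_rot: [0.989, 0.147, 0.0, -0.001]
contact_force: [-0.9, 0.4, -0.3]
opening: 0.997
finger_force: 0.0
tcp [0.4232 0.2216 0.2615] yaw 16.9 need [0.002  0.0046 0.1285]
F [-0.9  0.4 -0.3] open 0.997 grip 0.0 t 3.35 q [ 0.27 -0.19  2.01  0.    1.31  1.54]
```

```bash
python3 -m inch '[[0,0.002,0.0045,0.04,0],[0,0.002,0.0045,0.08,0],[0,0.002,0.0045,0.105,0],[0,0.002,0.0045,0.1285,0],[0,0.002,0.0045,0.1285,0]]' 60
python3 -m inch '[[1,0,0,0,0],[1,0,0,0,0],[1,0,0,0,0],[1,0,0,0,0],[1,0,0,0,0]]' 60
python3 -m inch '[[1,0,0,0,0],[1,0,0,0,0],[1,0,0,0,0],[1,0,0,0,0],[1,0,0,0,0]]' 100
python3 - <<'E'
from h import *
c=ctrl.read_camera("side"); cv2.imwrite("pics/g.png",cv2.resize(c["pixels"][100:400,200:440,::-1],None,fx=2,fy=2))
c=ctrl.read_camera("top"); w=cloud(c)
m=((w[...,2]>.006)&(w[...,2]<.02)&(abs(w[...,0]-.44)<.12)&(abs(w[...,1]+.07)<.11)&(c["pixels"].max(-1)<95)).astype(np.uint8)
n,l,s,_=cv2.connectedComponentsWithStats(m); i=1+s[1:,4].argmax()
k=w[l==i]; print(s[i],cv2.minAreaRect(k[:,:2].astype(np.float32)*1000),np.median(k[:,2]))
cv2.imwrite("pics/t.png",cv2.resize(c["pixels"][170:320,300:480,::-1],None,fx=4,fy=4,interpolation=cv2.INTER_CUBIC))
E
```

```text
time: 3.77
eef_pos: [0.4239, 0.2122, 0.1274]
tcp_rot: [0.99, 0.144, -0.005, 0.001]
contact_force: [-0.5, -1.1, -0.3]
opening: 0.996
finger_force: 0.0
time: 4.18
eef_pos: [0.4277, 0.215, 0.1345]
tcp_rot: [0.99, 0.144, 0.002, -0.0]
contact_force: [0.2, -0.3, 1.1]
opening: 0.302
finger_force: 0.0
time: 4.6
eef_pos: [0.4275, 0.2154, 0.1341]
tcp_rot: [0.99, 0.144, 0.001, -0.0]
contact_force: [-1.5, 0.8, 5.9]
opening: 0.143
finger_force: 99.5
[354 203  25  42 347] ((454.351318359375, -14.673419952392578), (89.82337951660156, 37.19258117675781), 9.166905403137207) 0.01239047477680466
```

View pics/g.png

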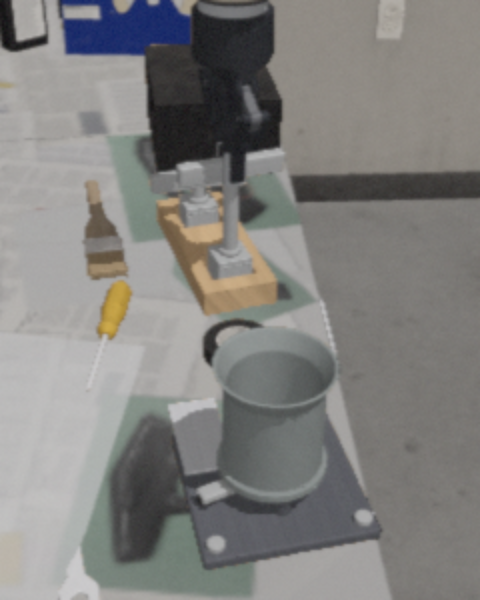

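View pics/t.png

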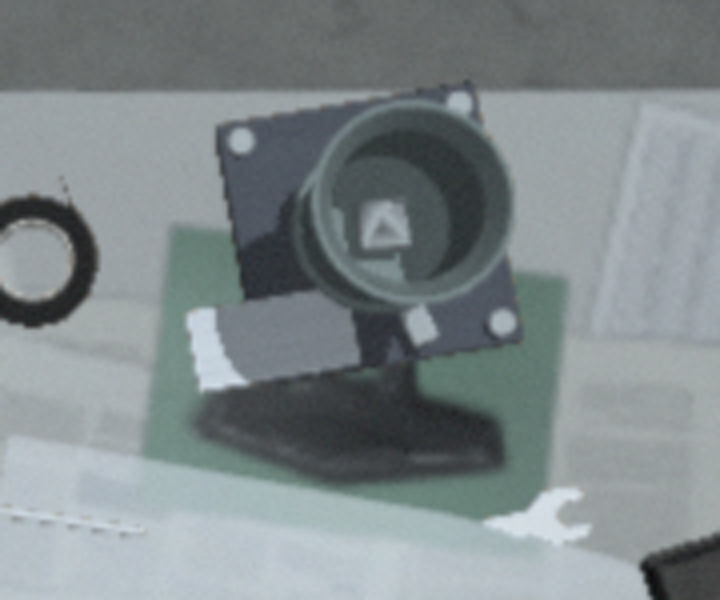

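The key's bar is gripped at its middle. In the crop the plate edge through the bolts (242,140)–(460,104) gives a plate yaw of about 9.5°. The stem top at (385,225) gives a yaw of about 5°. Next I'll lift, carry and align.

```bash
python3 -m inch '[[1,0,0,-0.02,0],[1,0,0,-0.05,0],[1,0,0,-0.08,0],[1,0,0,-0.115,0],[1,0,0,-0.15,0]]' 100
python3 -m inch '[[1,0,0.01,-0.015,0],[1,-0.002,0.035,-0.015,0],[1,-0.005,0.07,-0.015,0],[1,-0.008,0.105,-0.015,0],[1,-0.011,0.143,-0.015,0]]'
python3 -m inch '[[1,-0.013,0.035,0,2],[1,-0.026,0.07,0,5],[1,-0.04,0.1,0,8],[1,-0.05,0.125,0,11],[1,-0.0545,0.135,0,11.5]]'
python3 -m inch '[[1,0,0,0,0],[1,0,0,0,0],[1,0,0,0,0]]'
python3 - <<'E'
from h import *
np.set_printoptions(precision=4,suppress=True)
for n in("side","top"):
    c=ctrl.read_camera(n); save(c,n+"1"); w=cloud(c)
    for r in ctrl.tip_of("long_key_grip",c)[:1]: print(n,r, ray(c,r["at"],tool()[0][2]+.014))
E
python3 d.py .444 -.07 .3
```

```text
time: 5.12
eef_pos: [0.4252, 0.2142, 0.282]
tcp_rot: [0.989, 0.145, -0.002, 0.001]
contact_force: [1.2, 0.1, -3.9]
opening: 0.144
finger_force: 98.3
time: 5.53
eef_pos: [0.4559, 0.0736, 0.2962]
tcp_rot: [0.989, 0.145, -0.001, 0.0]
contact_force: [0.5, 0.7, -3.0]
opening: 0.142
finger_force: 98.5
time: 5.95
eef_pos: [0.442, -0.0732, 0.296]
tcp_rot: [0.999, 0.042, -0.002, 0.0]
contact_force: [-0.0, -0.2, -3.0]
opening: 0.144
finger_force: 98.4
time: 6.2
eef_pos: [0.4431, -0.0693, 0.297]
tcp_rot: [0.999, 0.045, -0.001, -0.001]
contact_force: [-0.1, 0.1, -1.3]
opening: 0.147
finger_force: 98.4
side {'at': [341.5, 171.1], 'score': 0.58} [ 0.4421 -0.071   0.3115]
tcp [ 0.4434 -0.0693  0.2978] yaw 5.2 need [ 0.0005  0.0008 -0.0022]
F [-0.  -0.2 -3. ] open 0.141 grip 98.39074373245239 t 6.4 q [-0.38 -0.28  2.03  0.    1.4   1.1 ]
```

View pics/side1.png

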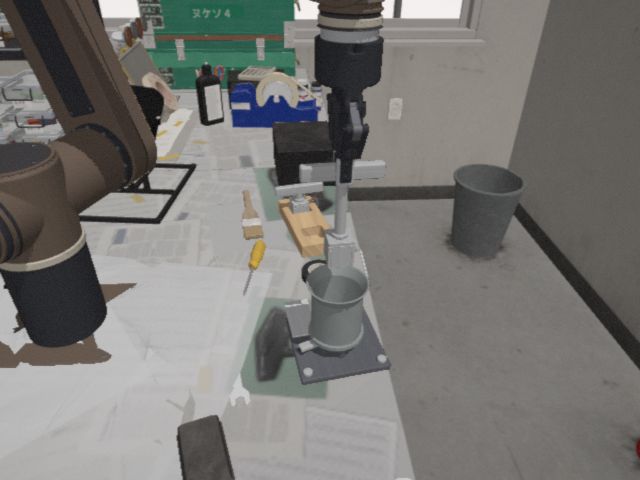

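The key hangs upright, from its bar at (342,171) to its socket at (340,255), directly over the tube mouth at (338,285). Lowering it now, and slower near the stem.

```bash
python3 -m inch '[[1,0.0005,0.001,0.025,0],[1,0.0005,0.001,0.05,0],[1,0.0005,0.001,0.075,0],[1,0.0005,0.001,0.09,0],[1,0.0005,0.001,0.093,0]]'
python3 -m inch '[[1,0,0,0.006,0],[1,0,0,0.012,0],[1,0,0,0.018,0],[1,0,0,0.022,0],[1,0,0,0.022,0]]'
python3 d.py .444 -.07 .164
```

```text
time: 6.82
eef_pos: [0.4419, -0.0697, 0.2011]
tcp_rot: [0.999, 0.045, -0.003, -0.001]
contact_force: [-1.1, 1.3, -2.9]
opening: 0.143
finger_force: 98.4
time: 7.23
eef_pos: [0.4437, -0.0711, 0.1824]
tcp_rot: [0.999, 0.045, -0.0, -0.0]
contact_force: [-0.8, 0.3, -3.5]
opening: 0.149
finger_force: 98.4
tcp [ 0.4437 -0.0711  0.1824] yaw 5.1 need [ 0.0004 -0.0011  0.0184]
F [-0.8  0.3 -3.5] open 0.149 grip 98.41138243675232 t 7.2333 q [-0.39 -0.18  2.16 -0.    1.17  1.1 ]
```

```bash
python3 -m inch '[[1,0,0,0.005,0],[1,0,0,0.01,0],[1,0,0,0.014,0],[1,0,0,0.017,0],[1,0,0,0.017,0]]'
python3 -m inch '[[1,0,0,0.001,0],[1,0,0,0.002,0],[1,0,0,0.002,0]]'
python3 d.py .444 -.07 .164
```

```text
time: 7.65
eef_pos: [0.4434, -0.0711, 0.1648]
tcp_rot: [0.999, 0.045, -0.001, -0.0]
contact_force: [-0.6, 0.5, -2.3]
opening: 0.145
finger_force: 98.5
time: 7.9
eef_pos: [0.4442, -0.0713, 0.1642]
tcp_rot: [0.999, 0.045, 0.0, 0.0]
contact_force: [-0.1, -0.6, -3.2]
opening: 0.144
finger_force: 98.8
tcp [ 0.4442 -0.0713  0.1642] yaw 5.1 need [-0.0001 -0.0014  0.0002]
F [-0.1 -0.6 -3.2] open 0.144 grip 98.82700324058533 t 7.9 q [-0.39 -0.16  2.17  0.    1.13  1.1 ]
```

```bash
python3 -m inch '[[1,0,0,0.001,0],[1,0,0,0.002,0],[1,0,0,0.003,0],[1,0,0,0.003,0],[1,0,0,0.003,0]]'
python3 d.py .444 -.07 .164
python3 - <<'E'
from h import *
c=ctrl.read_camera("side"); k=cloud(c)
cv2.imwrite("pics/s2.png",cv2.resize(c["pixels"][170:400,260:420,::-1],None,fx=2.5,fy=2.5))
for r in ctrl.tip_of("long_key_grip",c)[:1]: print(r, ray(c,r["at"],.178))
E
```

```text
time: 8.32
eef_pos: [0.445, -0.0715, 0.1641]
tcp_rot: [0.999, 0.045, 0.001, 0.0]
contact_force: [-3.7, 2.6, 11.3]
opening: 0.141
finger_force: 100.5
tcp [ 0.445  -0.0715  0.1641] yaw 5.1 need [-0.0009 -0.0016  0.0001]
F [-3.7  2.6 11.3] open 0.141 grip 100.48997640609741 t 8.3167 q [-0.39 -0.16  2.17  0.    1.13  1.1 ]
{'at': [338.7, 258.1], 'score': 0.86} [ 0.44296558 -0.07470399  0.178     ]
```

View pics/s2.png

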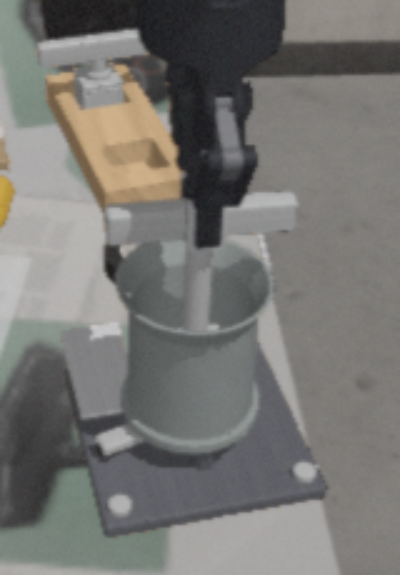

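The bar at (200,218) in the crop is level, and the floor stops it at the fully-down height. Unloading slightly and turning clockwise.

```bash
python3 -m inch '[[1,0,0,-0.002,0],[1,0,0,-0.002,5],[1,0,0,-0.002,10],[1,0,0,-0.002,15],[1,0,0,-0.002,20]]'
python3 -m inch '[[1,0,0,0,5],[1,0,0,0,10],[1,0,0,0,15],[1,0,0,0,20],[1,0,0,0,25]]'
python3 -m inch '[[1,0,0,0,4],[1,0,0,0,8],[1,0,0,0,12],[1,0,0,0,15],[1,0,0,0,15]]'
python3 d.py .444 -.07 .164; python3 -c "
from h import *;print(ctrl.get_state()['wrist_torque'])"
```

```text
time: 8.83
eef_pos: [0.4443, -0.0716, 0.1641]
tcp_rot: [0.991, -0.131, 0.0, 0.001]
contact_force: [-1.3, 0.9, 3.5]
opening: 0.144
finger_force: 99.4
time: 9.25
eef_pos: [0.4439, -0.0716, 0.1641]
tcp_rot: [0.94, -0.342, -0.0, 0.001]
contact_force: [-2.2, 0.2, 4.3]
opening: 0.143
finger_force: 99.5
time: 9.67
eef_pos: [0.4437, -0.0714, 0.1641]
tcp_rot: [0.887, -0.461, -0.001, 0.001]
contact_force: [-3.0, 1.4, 4.8]
opening: 0.139
finger_force: 99.5
tcp [ 0.4437 -0.0714  0.1641] yaw -54.9 need [-0.0009 -0.0011  0.0001]
F [-3.   1.4  4.8] open 0.139 grip 99.48080778121948 t 9.6667 q [-0.39 -0.16  2.17 -0.    1.13  2.14]
[0.12914098 0.89950559 0.08653091]
```

Now at yaw -55°, and the stop is expected at about -64°. I'll continue gently, watching the torque about z.

```bash
python3 -m inch '[[1,0,0,0,2],[1,0,0,0,4],[1,0,0,0,6],[1,0,0,0,8],[1,0,0,0,8]]' >/dev/null
python3 d.py .444 -.07 .164; python3 -c "
from h import *;print(ctrl.get_state()['wrist_torque'])"
python3 -m inch '[[1,0,0,0,2],[1,0,0,0,4],[1,0,0,0,4]]' >/dev/null
python3 d.py .444 -.07 .164
python3 - <<'E'
from h import *
print(ctrl.get_state()['wrist_torque'])
c=ctrl.read_camera("side")
cv2.imwrite("pics/s3.png",cv2.resize(c["pixels"][170:400,260:420,::-1],None,fx=2.5,fy=2.5))
E
```

```text
tcp [ 0.4432 -0.0708  0.1641] yaw -62.9 need [-0.0003 -0.0011  0.0001]
F [-4.2  2.1  7.7] open 0.146 grip 99.71724271774292 t 10.0833 q [-0.38 -0.16  2.17 -0.    1.13  2.28]
[0.46777204 1.23493173 0.12448983]
tcp [ 0.443  -0.0705  0.1641] yaw -66.8 need [-0.0001 -0.0011  0.0001]
F [-5.6  2.9  7.4] open 0.143 grip 99.98115599155426 t 10.3333 q [-0.38 -0.16  2.17  0.    1.13  2.35]
[0.69409883 1.37883897 0.2944247 ]
```

View pics/s3.png

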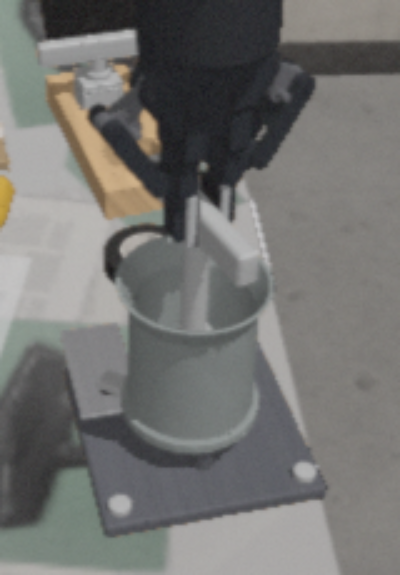

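The finger tip at (112,383) is now over the strip, and the torque is beginning to rise. A little more.

```bash
python3 -m inch '[[1,0,0,0,2],[1,0,0,0,4],[1,0,0,0,5],[1,0,0,0,5]]' >/dev/null
python3 d.py .444 -.07 .164; python3 -c "
from h import *;print(ctrl.get_state()['wrist_torque'])"
```

```text
tcp [ 0.4429 -0.0703  0.1641] yaw -71.5 need [ 0.0001 -0.0012  0.0001]
F [-4.1  3.6  8.4] open 0.142 grip 105.62648806488141 t 10.7167 q [-0.38 -0.16  2.17 -0.    1.13  2.43]
[1.00781028 1.28892565 1.40450297]
```

The torque jumped to 1.4 N m, so the stem is at the stop. I'll relax the turn, open and withdraw.

```bash
python3 -m inch '[[1,0,0,0,-4],[1,0,0,0,-4],[0.5,0,0,0,-4],[0.5,0,0,0,-4],[0.5,0,0,0,-4]]' 20
python3 -m inch '[[0.4,0,0,0,0],[0.4,0,0,0,0],[0.4,0,0,-0.01,0],[0.4,0,0,-0.03,0],[0.4,0,0,-0.06,0]]'
python3 -m inch '[[0.4,0,0,-0.04,0],[0.4,0,0,-0.07,0],[0.4,0,0,-0.1,0],[0.4,0,0,-0.1,0],[0.4,0,0,-0.1,0]]'
python3 - <<'E'
from h import *
for n in("side","top"):
    c=ctrl.read_camera(n)
    for r in ctrl.tip_of("long_key_grip",c)[:1]: print(n,r, ray(c,r["at"],.178))
    if n=="side": cv2.imwrite("pics/s4.png",cv2.resize(c["pixels"][120:400,240:440,::-1],None,fx=2,fy=2))
E
python3 d.py .444 -.07 .164
```

```text
time: 11.13
eef_pos: [0.4443, -0.0715, 0.163]
tcp_rot: [0.83, -0.558, 0.001, -0.0]
contact_force: [-1.0, 0.0, -0.2]
opening: 0.497
finger_force: 0.0
time: 11.55
eef_pos: [0.4422, -0.0707, 0.2212]
tcp_rot: [0.829, -0.558, -0.003, 0.001]
contact_force: [1.0, -0.7, -0.5]
opening: 0.6
finger_force: 0.0
time: 11.97
eef_pos: [0.4449, -0.0717, 0.3261]
tcp_rot: [0.83, -0.558, 0.003, -0.001]
contact_force: [-0.2, 0.5, -0.6]
opening: 0.598
finger_force: 0.0
side {'at': [334.4, 257.3], 'score': 0.88} [ 0.43707452 -0.07248384  0.178     ]
top {'at': [409.3, 215.7], 'score': 0.63} [ 0.44384171 -0.06966209  0.178     ]
tcp [ 0.4432 -0.071   0.3211] yaw -67.9 need [-0.0003 -0.0015  0.157 ]
F [ 0.1  0.1 -1. ] open 0.602 grip 0.0 t 12.1667 q [-0.39 -0.29  1.99 -0.    1.44  2.37]
```

View pics/s4.png

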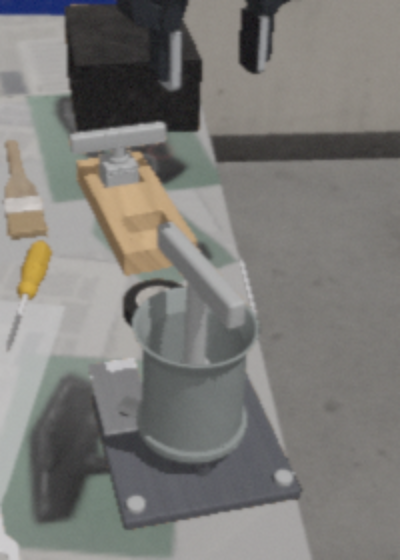

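The key stands upright in the tube with its bar at (200,270), the finger is over the strip at (128,405), and the gripper is clear. The short key hasn't moved. Handing in.

```bash
python3 -c "
from plant import ctrl;print(ctrl.sign_off())"
```

```text
the job is handed in; nothing more can be done
None
```

The job is handed in after about 12 s of robot time, and its verdict was not shown: the long key stands upright in the tube on the stem, turned clockwise until the torque rose at the stop, with the clamp finger over the strip, the gripper clear and the short key still in the rack.

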